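# Check the spring return of two mirror mounts

## Robot

A 7-joint arm with a two-finger parallel gripper is mounted at the origin on the work surface. World frame = base frame: x ahead of the robot, y to its left, z up, the work surface at z = 0. Lengths are in mm, angles in rad, forces in N, time in s.
With the tool pointing down it reaches from about 425 to 975 mm from the base axis. Payload 16.7 kg.
Tool frame: the origin (TCP) lies between the finger pads; the fingertips stand 22 mm ahead of it and the grasp point (between the pads) lies 3 mm ahead of it; z points along the fingers, y is the direction in which the jaws open and shut (so a half turn about z gives the same grasp; the last joint's range is limited). The gripper opens to 85 mm and grips with 20 to 120 N. Pads are 22 mm wide; open, the fingers measure 114 mm over their backs; the gripper's body (76 mm by 85 mm) begins 54 mm behind the grasp point. The pads swing forward as they close: fully open they stand 13 mm farther back than shut.
Start: joints at [1.026, 0.426, 0.074, 1.606, -0.034, 1.111, -0.067], TCP at [259.587, -623.051, 253.302] pointing down, gripper open.
Joint ranges: [-2.85, 2.85], [-0.5, 2.14], [-1.23, 1.37], [0.21, 2.46], [-1.02, 4.16], [0.16, 2.05], [-2.73, 2.73]. Speed limits (rad/s): [1.89, 1.89, 2.39, 2.39, 3.01, 3.01, 3.01].

## Interface

Orientations are given as a 3x3 rotation matrix whose columns are the frame's x, y, z axes.
In Python, from rig import monitor, optics, ticket gives the robot as it stands. The module is installed in compiled form; this text tells all that it offers.
- The arm moves only by the shell command python3 -m jog 'ROWS' [OPENING]. ROWS is JSON, one flat list of numbers, 6 for each row, row after row: the shift along the tool's x, y, z in mm, then the turn, a rotation vector about the tool's x, y, z in degrees. In form: [x, y, z, ax, ay, az, x, y, z, ax, ay, az, ...]. A call has 1 to 20 rows; each row is the pose to reach, as a shift and turn from the pose commanded when the call began, along the tool's axes at that moment; what a row does not reach only later rows make up. A row lasts 1/12 s, in which the tool goes at most 41.7 mm and 7.16 degrees, less where a joint would pass 70% of its speed; a pose out of reach is approached as far as the arm can. A call with a gripper value outside its range is refused whole. OPENING is the gripper command: -1 is fully open, 1 is shut, values between are in proportion, set as the call begins (- or left out, the last holds). The fingers move at their own pace and stop on an object; the grip force is fixed at half the most. Time passes only in rows, so rows that repeat a pose let the fingers close. It gives the time, the measured TCP pose, the force and the opening at its end, in the units of the state.
- monitor.read_state(): the state, without advancing time (a new reading comes with each control period).
- optics.capture(name): name is "scene" or "top"; returns a dict with "image" (420x560x3 uint8, blue, green, red), "depth" (420x560 float32, mm along the optical axis (not along the pixel's ray), 0 where there is no reading), "vfov" (degrees; the focal length in pixels is half the picture's height over the tangent of half this angle, whatever the lens; pixels are square), "cx", "cy" (the principal point, pixels), "distortion" ([k1, k2, p1, p2, k3] as OpenCV has them; the pictures are not rectified), "pose" (4x4, takes a point from camera to world coordinates). Camera axes: x right, y up, looking along -z (the intrinsics and any distortion apply to the point x, -y, -z); pixel columns grow to the right and rows downward; lengths in mm; the calibration is good to about 2 mm. A picture is of the moment at which its call begins.
- ticket.hand_in(): hands the job in, once; it reports no verdict.
The state is a dict: "time_s": time; "joints": joint angles; "joint_vel": joint speeds; "joint_efforts": joint torques, N m; "eef_pos": TCP position; "eef_rot": TCP orientation; "ft_force": force on the tool from outside, world axes, zero at the start; "moment": the same for the moment, N m; "gripper_width": finger opening in mm.
Only numpy, scipy, OpenCV 4.12 (cv2) and the standard library are available. Lean on these libraries where they do the work, as an engineer would, in place of code of your own. Each camera call takes 0.05 s, during which the arm holds its last target.

## Task

Check the two sprung mirror mounts beside the photometer, the teal one first and then the grey one: with a fingertip press the yellow pad on the corner of the tilting plate down until the pointer stands on the red mark of its scale, keep it there for about a second without letting the pointer run past the mark, then let go so that the plate springs fully back. Do not touch the mirrors or shift the red marks, and do not pick up or move anything standing loose on the bench.

Things in the scene. Friction and masses are not known exactly. Their poses are not given: they have to be found in the camera images.
- teal_mount: The teal sprung mirror mount, fixed to the bench: a teal base plate 180 x 200 mm, 12 mm thick. Origin: centre of its underside; z up. A white upright scale panel (100 mm wide, 4 mm thick, top 187 mm above the bench) stands on it at x = +73 mm, y = -105 to -5 mm, facing +x, with the needle 8 mm in front of it.
- teal_hinge (a point): Point on the hinge axis of the teal tilting plate, at x = 0, y = -45 mm, z = 70 mm in the mount's frame; the axis runs along the mount's x. The aluminium plate (124 x 132 mm, 8 mm thick) is level at rest, its top 74 mm above the bench, and reaches 130 mm from the axis towards the mount's +y.
- teal_pad: Yellow round press pad, 30 mm across, 10 mm high, on the free corner of the teal tilting plate. Origin: centre of its top face, at rest 84 mm above the bench, at x = -50, y = +65 mm in the mount's frame; 110 mm from the hinge axis. It turns with the plate (z is normal to its face).
- teal_mirror: Round mirror in a black cell (66 mm across, 7 mm high) on the teal tilting plate; origin: centre of its underside, at x = +18, y = +10 mm in the mount's frame. Not to be touched.
- teal_plate (a joint): Tilt of the teal plate, rad: 0 at rest (level), growing as the pad goes down, stop at 0.40. Pressing 10 mm at the pad is about 0.09 rad and moves the pointer's tip about 13.5 mm. A spring pushes back: about 3 N at the pad to start, about 9 N at 0.3 rad; let go, the plate returns to 0 at once.
- teal_tip (a point): Tip of the black pointer needle (5 mm wide, 150 mm from the hinge axis) fixed to the teal plate. At rest it leans 0.25 rad from vertical towards the mount's -y; it swings towards +y as the pad is pressed.
- teal_mark (a point): Middle of the lower edge of the red mark, a tab 9 mm wide and 20 mm high standing just above the needle's arc, 155 mm from the hinge axis. It is set somewhere along the scale (plate tilt 0.12 to 0.30 rad) and keeps its place. Its top, up to 245 mm above the bench, is the highest point of the mount: pass over it.
- teal_index: The carrier of the red mark. Origin on the hinge axis of the plate; its z axis points from there up to the middle of the mark, its x axis lies along the hinge, its y axis is the way the pointer moves when the pad is pressed: the tip is on the mark when its y in this frame is within 4.5 mm of 0.
- grey_mount: The dark grey sprung mirror mount, fixed to the bench: a dark grey base plate 180 x 200 mm, 12 mm thick. Origin: centre of its underside; z up. A white upright scale panel (100 mm wide, 4 mm thick, top 187 mm above the bench) stands on it at x = +73 mm, y = -105 to -5 mm, facing +x, with the needle 8 mm in front of it.
- grey_hinge (a point): Point on the hinge axis of the grey tilting plate, at x = 0, y = -45 mm, z = 70 mm in the mount's frame; the axis runs along the mount's x. The aluminium plate (124 x 132 mm, 8 mm thick) is level at rest, its top 74 mm above the bench, and reaches 130 mm from the axis towards the mount's +y.
- grey_pad: Yellow round press pad, 30 mm across, 10 mm high, on the free corner of the grey tilting plate. Origin: centre of its top face, at rest 84 mm above the bench, at x = -50, y = +65 mm in the mount's frame; 110 mm from the hinge axis. It turns with the plate (z is normal to its face).
- grey_mirror: Round mirror in a black cell (66 mm across, 7 mm high) on the grey tilting plate; origin: centre of its underside, at x = +18, y = +10 mm in the mount's frame. Not to be touched.
- grey_plate (a joint): Tilt of the grey plate, rad: 0 at rest (level), growing as the pad goes down, stop at 0.40. Pressing 10 mm at the pad is about 0.09 rad and moves the pointer's tip about 13.5 mm. A spring pushes back: about 3 N at the pad to start, about 9 N at 0.3 rad; let go, the plate returns to 0 at once.
- grey_tip (a point): Tip of the black pointer needle (5 mm wide, 150 mm from the hinge axis) fixed to the grey plate. At rest it leans 0.25 rad from vertical towards the mount's -y; it swings towards +y as the pad is pressed.
- grey_mark (a point): Middle of the lower edge of the red mark, a tab 9 mm wide and 20 mm high standing just above the needle's arc, 155 mm from the hinge axis. It is set somewhere along the scale (plate tilt 0.12 to 0.30 rad) and keeps its place. Its top, up to 245 mm above the bench, is the highest point of the mount: pass over it.
- grey_index: The carrier of the red mark. Origin on the hinge axis of the plate; its z axis points from there up to the middle of the mark, its x axis lies along the hinge, its y axis is the way the pointer moves when the pad is pressed: the tip is on the mark when its y in this frame is within 4.5 mm of 0.
- jar: Loose amber jar, 48 mm across, 75 mm high, standing between the mounts; origin under its centre. Leave alone.
- weight: Loose brass weight with a knob, 34 mm across, 46 mm high, between the mounts; origin under its centre. Leave alone.
- beaker: Loose glass beaker, 60 mm across, 85 mm high, between the mounts; origin under its centre. Leave alone.
- block: Loose wooden block 70 x 45 x 40 mm, on the left; origin under its centre. Leave alone.
- bottle: Loose white bottle with a blue cap, 56 mm across, 130 mm high, on the left; origin under its centre. Leave alone.
- screwdriver: Loose green screwdriver lying on the right. Leave alone.
- dish: Loose white open dish 100 x 75 x 30 mm, on the right; origin under its centre. Leave alone.

How it is judged (in metres and radians):
On the way, in this order (a step that is already met when the one before it is completed fails the run):
1. the teal pad is pressed so that the pointer stands on the red mark (within 4.5 mm of its middle), for 0.6 s (y of teal_tip in the frame of teal_index between -0.0045 and 0.0045 m and contact force between the fingers and teal_pad above 0.5 N), for 0.6 s.
2. the teal pad is let go and its plate is back at rest (below 0.02 rad) (value of joint teal_plate below 0.02 rad), for 0.2 s.
3. the grey pad is pressed so that the pointer stands on the red mark (within 4.5 mm of its middle), for 0.6 s (y of grey_tip in the frame of grey_index between -0.0045 and 0.0045 m and contact force between the fingers and grey_pad above 0.5 N), for 0.6 s.
4. the grey pad is let go and its plate is back at rest (below 0.02 rad) (value of joint grey_plate below 0.02 rad), for 0.2 s.
At the end, for the whole second after the job is handed in: Both plates have sprung back (tilt below 0.02 rad, at rest), the red marks are where they were (within 5 mm), and no loose thing has been shifted by more than 20 mm (value of joint each of teal_plate, grey_plate below 0.02 rad and velocity of joint each of teal_plate, grey_plate below 0.05 rad/s and distance of each of jar, weight, beaker, block, bottle, screwdriver, dish from where it was at the start of the episode below 0.02 m and distance of each of teal_mark, grey_mark from where it was at the start of the episode below 0.005 m); the robot touches nothing.
It fails at once if a pointer runs clean past its red mark (more than 7.5 mm beyond the mark's middle) (y of teal_tip in the frame of teal_index above 0.0075 m or y of grey_tip in the frame of grey_index above 0.0075 m).
It fails at once if a mirror is touched (contact force between any of the fingers, the arm and teal_mirror above 0.5 N or contact force between any of the fingers, the arm and grey_mirror above 0.5 N).
It fails at once if a red mark is shifted along its scale (more than 5 mm) (distance of any of teal_mark, grey_mark from where it was at the start of the episode above 0.005 m).
It fails at once if a loose thing on the bench is picked up or shifted (more than 20 mm) (distance of any of jar, weight, beaker, block, bottle, screwdriver, dish from where it was at the start of the episode above 0.02 m).
It also fails if it takes over 61 s, if anything falls off the work surface, if the arm or the gripper's body presses on something with over 40 N, if the wrist force passes 120 N, or if a joint passes its speed limit or range.

## Working session

There is one attempt and no reset: what is moved stays moved. The work goes in short steps, Python scripts to look and compute and a shell command to move; the robot and the scene stay as the last step left them, time stands still between calls to the robot, and variables do not carry over. Pictures are saved under pics/ and viewed, and the job is handed in when it is done.

```bash
mkdir -p pics; ls; cat > h.py <<'E'
import numpy as np, cv2
from rig import monitor, optics
def cap(n,f=None):
    c=optics.capture(n)
    if f: cv2.imwrite('pics/'+f,c['image'])
    return c
def K(c):
    f=c['image'].shape[0]/2/np.tan(np.radians(c['vfov'])/2)
    return np.array([[f,0,c['cx']],[0,f,c['cy']],[0,0,1.]]),np.array(c['distortion'],float)
def rays(c,px):
    k,d=K(c); p=cv2.undistortPoints(np.array(px,float).reshape(-1,1,2),k,d).reshape(-1,2)
    P=np.array(c['pose']); v=np.c_[p[:,0],-p[:,1],-np.ones(len(p))]
    return P[:3,3],v@P[:3,:3].T
def onz(c,px,z):
    o,v=rays(c,px); return o+v*((z-o[2])/v[:,2])[:,None]
def atdepth(c,px):
    o,v=rays(c,px); z=np.array([c['depth'][int(round(y)),int(round(x))] for x,y in px]); return o+v*z[:,None]
def proj(c,X):
    k,d=K(c); P=np.linalg.inv(np.array(c['pose'])); q=np.atleast_2d(X)@P[:3,:3].T+P[:3,3]
    q=q*[1,-1,-1]; return cv2.projectPoints(q,np.zeros(3),np.zeros(3),k,d)[0].reshape(-1,2)
E
python3 - <<'E'
from h import *
for n in('scene','top'):
    c=cap(n,n+'0.png'); print(n,c['vfov'],c['cx'],c['cy'],c['distortion'],np.round(c['pose'],3).tolist())
s=monitor.read_state(); print(s)
E
```

```text
pics
scene 55.211399071421674 277.24870506992323 204.26707775113678 [0.03246982 0.         0.         0.         0.        ] [[0.619, -0.526, 0.583, 1208.265], [0.786, 0.404, -0.469, -567.439], [0.011, 0.748, 0.663, 946.758], [0.0, 0.0, 0.0, 1.0]]
top 46.15552889062316 282.68236873296996 213.80893507696356 [-0.03801691  0.          0.          0.          0.        ] [[0.029, 0.998, -0.058, 425.489], [-1.0, 0.029, -0.013, -11.791], [-0.011, 0.058, 0.998, 1780.725], [0.0, 0.0, 0.0, 1.0]]
{'time_s': 0.1, 'joints': array([ 1.02650287,  0.42665159,  0.07384247,  1.60657042, -0.03413298,
        1.11076824, -0.06708943]), 'joint_vel': array([-0.00076195, -0.00170737, -0.00074096, -0.00071502,  0.00021591,
        0.0010505 , -0.00207793]), 'joint_efforts': array([ 1.05890224e-02, -9.51528239e+01,  3.77310589e+00, -4.64399385e+01,
        1.97468401e-02,  6.54130883e-03, -8.98111375e-05]), 'eef_pos': array([ 259.47429537, -622.75821548,  252.68009342]), 'eef_rot': array([[ 9.23086383e-01,  3.84592381e-01, -4.79470797e-04],
       [ 3.84592677e-01, -9.23085806e-01,  1.03334584e-03],
       [-4.51757502e-05, -1.13826843e-03, -9.99999351e-01]]), 'ft_force': array([ 0.14922932, -0.66892568,  0.90874657]), 'moment': array([ 0.01373623,  0.02082584, -0.0325903 ]), 'gripper_width': 85.42096417894544}
```

View pics/scene0.png

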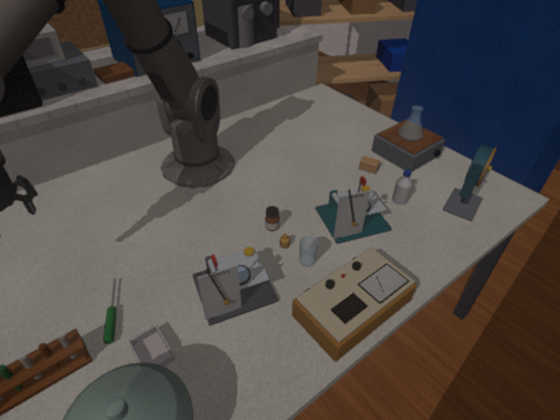

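View pics/top0.png

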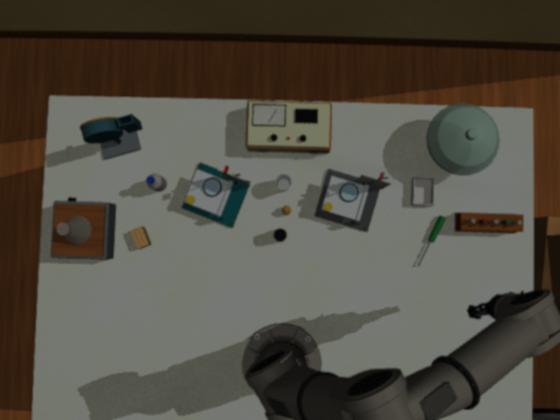

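The scene view shows the teal mount near (355,212) and the grey one near (235,285). In the top view they are near (215,195) and (348,200), with yellow pads at about (190,200) and (328,207). I'll enlarge both views.

```bash
python3 - <<'E'
from h import *
a=cv2.imread('pics/top0.png');b=cv2.imread('pics/scene0.png')
g=lambda i,x,y,w,h,s:np.clip(cv2.resize(i[y:y+h,x:x+w],None,fx=s,fy=s,interpolation=cv2.INTER_CUBIC).astype(float)*1.6,0,255).astype(np.uint8)
cv2.imwrite('pics/z1.png',np.hstack([g(a,175,155,80,80,5),g(a,308,155,80,80,5)]))
cv2.imwrite('pics/z2.png',np.hstack([g(b,310,165,95,85,4.2),g(b,185,240,95,85,4.2)]))
E
```

```text
(no output)
```

View pics/z1.png

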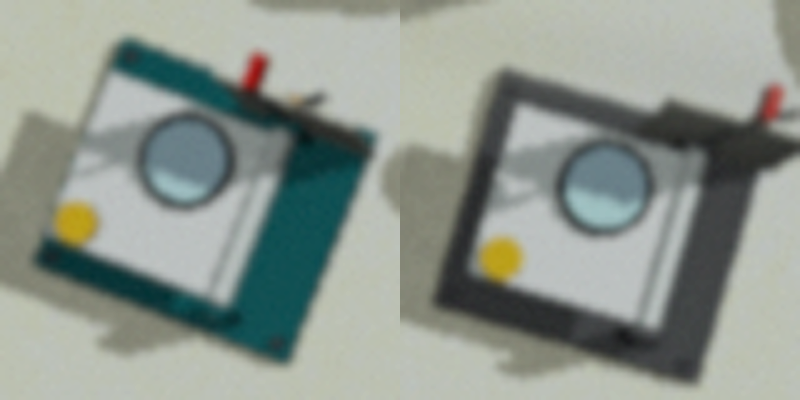

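View pics/z2.png

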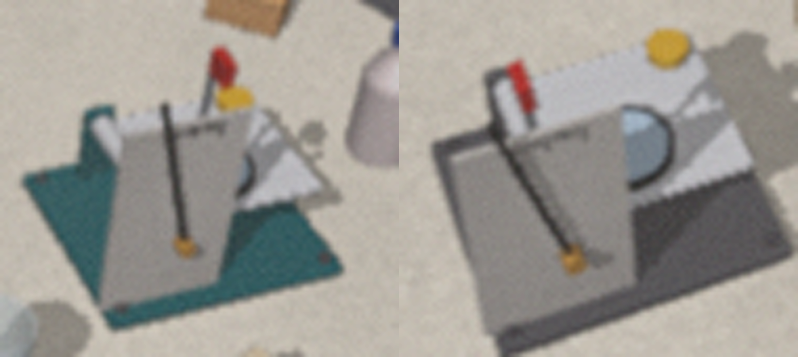

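```bash
cat > loc.py <<'E'
from h import *
from scipy.spatial.transform import Rotation as R
t=cap('top');s=cap('scene')
def blobs(c,lo,hi,lo2=None,hi2=None,box=None):
    h=cv2.cvtColor(c['image'],cv2.COLOR_BGR2HSV); m=cv2.inRange(h,lo,hi)
    if lo2: m|=cv2.inRange(h,lo2,hi2)
    x,y,w,hh=box; z=np.zeros_like(m); z[y:y+hh,x:x+w]=m[y:y+hh,x:x+w]
    n,l,st,ce=cv2.connectedComponentsWithStats(z)
    i=1+np.argmax(st[1:,4]); ys,xs=np.where(l==i)
    return ce[i],st[i],np.c_[xs,ys]
def tri(pa,pb):
    oa,va=rays(t,[pa]);ob,vb=rays(s,[pb]);va=va[0];vb=vb[0]
    k=np.linalg.lstsq(np.c_[va,-vb],ob-oa,rcond=None)[0]
    A=oa+k[0]*va;B=ob+k[1]*vb; return (A+B)/2,np.linalg.norm(A-B)
Y=((18,110,70),(35,255,255)); RD=((0,150,60),(8,255,255),(172,150,60),(180,255,255))
M={}
for n,bt,bs,q in(('teal',(175,155,80,80),(310,165,95,60),[(125,42),(372,137),(288,362),(37,263)]),('grey',(308,155,80,80),(185,240,95,60),[(105,72),(362,140),(297,382),(35,305)])):
    a=blobs(t,*Y,box=bt);b=blobs(s,*Y,box=bs)
    p,e=tri(a[0],b[0]);print(n,'pad px',a[0].round(1),b[0].round(1),'area',a[1][4],b[1][4],'tri',p.round(1),e.round(1),'z84:',onz(t,[a[0]],82)[0].round(1),onz(s,[b[0]],82)[0].round(1))
    ra=blobs(t,*RD,box=bt);rb=blobs(s,*RD,box=bs)
    m,e=tri(ra[0],rb[0]);print(' mark px',ra[0].round(1),ra[1],rb[0].round(1),rb[1],'tri',m.round(1),e.round(1))
    off=(175,155) if n=='teal' else (308,155)
    w=onz(t,np.array(q)/5+off,12)
    print(' sides',[np.linalg.norm(w[i]-w[i-1]).round(0) for i in range(4)])
    loc=np.array([[90,100,12],[90,-100,12],[-90,-100,12],[-90,100,12]],float)
    r,_=R.align_vectors(w-w.mean(0),loc-loc.mean(0)); Rm=r.as_matrix()
    o=w.mean(0)-Rm@[0,0,12.]
    print(' origin',o.round(1),'yaw',np.degrees(np.arctan2(Rm[1,0],Rm[0,0])).round(2),'resid',(w-(loc@Rm.T+o)).round(1)[:,:2].tolist(),'pad pred',(Rm@[-50,65,84]+o).round(1))
    lm=Rm.T@(m-o);d=lm-[0,-45,70];print(' mark local',lm.round(1),'r',np.hypot(d[1],d[2]).round(1),'tilt',(np.arctan2(d[1],d[2])+.25).round(3))
    for c,pp in((t,ra[0]),(s,rb[0])):
        oo,v=rays(c,[pp]);ol=Rm.T@(oo-o);vl=Rm.T@v[0];X=ol+vl*((81-ol[0])/vl[0]);d=X-[0,-45,70]
        print('  on x=81',X.round(1),'r',np.hypot(d[1],d[2]).round(1),'tilt',(np.arctan2(d[1],d[2])+.25).round(3))
    M[n+'R']=Rm;M[n+'o']=o
np.savez('m.npz',**M)
E
python3 loc.py
```

```text
teal pad px [189.5 199.3] [365.3 187.9] area 56 35 tri [564.4 334.9  81.6] 1.0 z84: [564.7 335.1  82. ] [564.5 334.   82. ]
 mark px [225.5 169.5] [224 167   4   6  14] [362.5 180.5] [361 177   4   8  26] tri [650.1 193.6 234.7] 0.4
 sides [np.float64(172.0), np.float64(193.0), np.float64(173.0), np.float64(196.0)]
 origin [588.2 253.8  -0. ] yaw -19.35 resid [[-4.2, -1.8], [-2.3, 5.2], [3.3, 0.6], [3.2, -4.0]] pad pred [562.6 331.7  84. ]
 mark local [ 78.3 -36.3 234.7] r 165.0 tilt 0.303
  on x=81 [ 81.  -31.3 204.9] r 135.6 tilt 0.351
  on x=81 [ 81.  -38.  237.2] r 167.3 tilt 0.292
grey pad px [327.7 206.4] [248.5 250.8] area 53 72 tri [ 553.8 -144.6   79.4] 0.5 z84: [ 553.8 -144.2   82. ] [ 555.6 -146.1   82. ]
 mark px [381.8 176.2] [381 175   2   3   4] [213.6 259.3] [211 255   5  11  23] tri [ 642.7 -299.9  234.8] 1.6
 sides [np.float64(176.0), np.float64(192.0), np.float64(181.0), np.float64(196.0)]
 origin [ 584.5 -222.     0. ] yaw -14.28 resid [[-3.4, -4.0], [1.8, 3.4], [0.5, 2.6], [1.1, -2.1]] pad pred [ 552.1 -146.7   84. ]
 mark local [ 75.6 -61.1 234.8] r 165.6 tilt 0.153
  on x=81 [ 81.  -66.4 203.8] r 135.5 tilt 0.092
  on x=81 [ 81.  -61.3 240.8] r 171.6 tilt 0.155
```

The teal mark stands at roughly 0.29–0.30 rad tilt and the grey at about 0.155. Pads are at (564,334.5) and (554,-145). Next I'll work out the tool shifts for the travel.

```bash
cat > go.py <<'E'
import sys
from h import *
from scipy.spatial.transform import Rotation as R
# usage: x y z yaw : shift in tool axes & rotvec deg from the present pose
x,y,z,yaw=map(float,sys.argv[1:5]); s=monitor.read_state(); T=s['eef_rot']
a=np.radians(yaw); G=np.c_[[np.cos(a),np.sin(a),0],[np.sin(a),-np.cos(a),0],[0,0,-1]]
print('t',round(s['time_s'],2),'shift',(T.T@([x,y,z]-s['eef_pos'])).round(1),'rot',np.degrees(R.from_matrix(T.T@G).as_rotvec()).round(2),'F',s['ft_force'].round(2),'pos',s['eef_pos'].round(1))
E
python3 go.py 540 -150 340 70.65; python3 go.py 564 334.5 340 70.65
```

```text
t 0.2 shift [ 440.8 -328.7  -86.9] rot [-4.000e-02 -2.000e-02 -4.803e+01] F [ 0.48  0.05 -0.17] pos [ 259.5 -622.9  252.9]
t 0.2 shift [ 649.2 -766.7  -86.6] rot [-4.000e-02 -2.000e-02 -4.803e+01] F [ 0.48  0.05 -0.17] pos [ 259.5 -622.9  252.9]
```

```bash
python3 -m jog '[0,0,-40,0,0,0, 0,0,-80,0,0,0, 60,-45,-87,0,0,-7, 120,-90,-87,0,0,-14, 180,-134,-87,0,0,-21, 240,-179,-87,0,0,-28, 300,-224,-87,0,0,-35, 360,-268,-87,0,0,-42, 400,-300,-87,0,0,-48, 440,-328,-87,0,0,-48, 440,-328,-87,0,0,-48, 440,-328,-87,0,0,-48, 440,-328,-87,0,0,-48, 440,-328,-87,0,0,-48, 440,-328,-87,0,0,-48, 440,-328,-87,0,0,-48, 440,-328,-87,0,0,-48, 440,-328,-87,0,0,-48, 440,-328,-87,0,0,-48, 440,-328,-87,0,0,-48]' 1; python3 go.py 564 334.5 340 70.65; python3 -c "
from rig import monitor;print(monitor.read_state()['joints'])"
```

```text
time_s: 1.87
eef_pos: [539.1, -152.4, 340.3]
eef_rot: [[0.334, 0.943, -0.0], [0.943, -0.334, -0.0], [-0.0, -0.0, -1.0]]
ft_force: [0.3, -0.1, 0.5]
gripper_width: -0.3
t 1.87 shift [ 4.673e+02 -1.390e+02  2.000e-01] rot [-0.01  0.02 -0.15] F [ 0.33 -0.13  0.47] pos [ 539.1 -152.4  340.3]
[ 0.47672182  0.19236734 -0.36552946  1.73894514  0.07304438  1.22375986
 -0.2478846 ]
```

```bash
python3 -m jog '[40,-12,0,0,0,0, 80,-24,0,0,0,0, 120,-36,0,0,0,0, 160,-48,0,0,0,0, 200,-60,0,0,0,0, 240,-72,0,0,0,0, 280,-84,0,0,0,0, 320,-96,0,0,0,0, 360,-108,0,0,0,0, 400,-120,0,0,0,0, 440,-132,0,0,0,0, 467,-139,0,0,0,0, 467,-139,0,0,0,0, 467,-139,0,0,0,0, 467,-139,0,0,0,0, 467,-139,0,0,0,0]'; python3 go.py 564 334.5 126 70.65; python3 -c "
from h import *
print(monitor.read_state()['joints']); cap('scene','s1.png'); cap('top','t1.png')"
```

```text
time_s: 3.2
eef_pos: [564.2, 333.7, 340.4]
eef_rot: [[0.334, 0.942, 0.0], [0.942, -0.334, -0.001], [-0.001, 0.001, -1.0]]
ft_force: [0.3, -1.0, 0.3]
gripper_width: 0.1
t 3.2 shift [  0.8  -0.6 214.4] rot [ 0.03  0.04 -0.18] F [ 0.27 -1.03  0.32] pos [564.2 333.7 340.4]
[-0.18872218  0.39389894 -0.60440486  1.51514299  0.22886282  1.30403832
 -1.15860517]
```

View pics/s1.png

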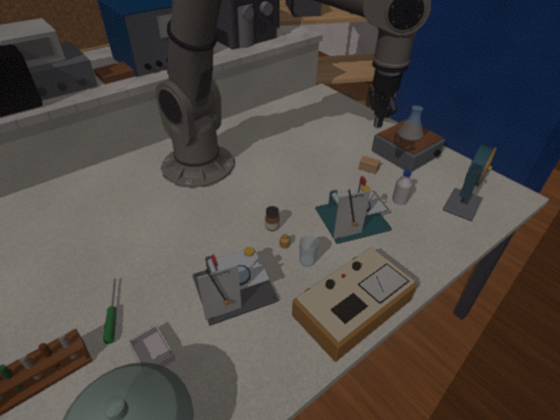

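Gripper hangs at (383,115) in the scene, above the teal pad, with needle and mark both visible near (355,205) and (363,181). I'll lower it to just above the pad.

```bash
python3 -m jog '[0,0,40,0,0,0, 0,0,80,0,0,0, 0,0,120,0,0,0, 0,0,160,0,0,0, 0,0,190,0,0,0, 0,0,210,0,0,0, 1,-1,214,0,0,0, 1,-1,214,0,0,0, 1,-1,214,0,0,0]'; python3 go.py 564 334.5 106 70.65; python3 -c "
from h import *
i=cap('scene','s2.png')['image'];cv2.imwrite('pics/z3.png',cv2.resize(i[110:250,300:440],None,fx=4,fy=4,interpolation=cv2.INTER_CUBIC))"
```

```text
time_s: 4.05
eef_pos: [563.5, 337.1, 127.8]
eef_rot: [[0.332, 0.943, 0.001], [0.943, -0.332, 0.001], [0.001, 0.001, -1.0]]
ft_force: [0.0, 0.2, 0.4]
gripper_width: 0.0
t 4.05 shift [-2.3  1.3 21.8] rot [ 0.05 -0.07 -0.06] F [0.03 0.16 0.39] pos [563.5 337.1 127.8]
```

View pics/z3.png

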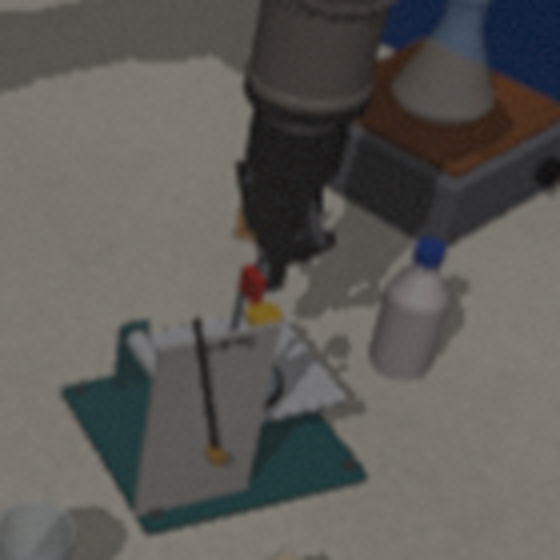

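```bash
cat > nd.py <<'E'
from h import *
import sys
n=sys.argv[1]; m=np.load('m.npz'); Rm=m[n+'R'];o=m[n+'o']
def toplane(c,px,x=81):
    oo,v=rays(c,px);ol=Rm.T@(oo-o);vl=v@Rm; return ol+vl*((x-ol[0])/vl[:,0])[:,None]
s=cap('scene'); im=s['image'].astype(float)
cap('scene')
# redness-weighted mark centre
b,g,r=im[...,0],im[...,1],im[...,2]
w=np.clip(r-np.maximum(b,g)-25,0,None)
x0,y0,x1,y1=(352,172,375,195) if n=='teal' else (203,250,224,278)
sub=w[y0:y1,x0:x1].copy(); gg=(np.minimum(r,g)-b)[y0:y1,x0:x1]; 
sub[(g-b)[y0:y1,x0:x1]>25]=0
ys,xs=np.mgrid[y0:y1,x0:x1]; cen=np.array([(xs*sub).sum(),(ys*sub).sum()])/sub.sum()
X=toplane(s,[cen])[0]; d=X-[0,-45,70]; A=np.arctan2(d[1],d[2]); print('mark px',cen.round(2),'r',np.hypot(d[1],d[2]).round(1),'ang',A.round(3),'tilt',(A+.25).round(3))
P=[]
for i in range(len(ys)):
    if sub[i].sum()>100: P.append(((xs[i]*sub[i]).sum()/sub[i].sum(),y0+i))
L=toplane(s,P)[:,1:]; print(' mark rows',L.round(1).tolist())
# needle: rectify scale plane, per height find dark minimum
k=2.; zz=np.arange(85,225,4.); 
gray=im.sum(2)/3
pts=[]
for z in zz:
    yy=np.arange(-115,15,1.)
    W=np.c_[np.full_like(yy,81),yy,np.full_like(yy,z)]@Rm.T+o
    p=proj(s,W).astype(np.float32)
    v=cv2.remap(gray.astype(np.float32),p[:,0].reshape(1,-1),p[:,1].reshape(1,-1),cv2.INTER_LINEAR)[0]
    if '-v' in sys.argv: print(z,v[::4].astype(int))
    if z>180: continue
    med=np.median(v[20:100]); dk=np.clip(med*.8-v,0,None); dk[yy<-100]=0; dk[yy>-8]=0
    j=np.argmax(dk)
    if dk[j]>8:
        sl=slice(max(j-6,0),j+7); pts.append(((yy[sl]*dk[sl]).sum()/dk[sl].sum(),z))
pts=np.array(pts); 
f=np.polyfit(pts[:,1],pts[:,0],1)
for _ in range(3):
    e=pts[:,0]-np.polyval(f,pts[:,1]); ok=abs(e)<max(2.,1.5*np.median(abs(e))); f=np.polyfit(pts[ok,1],pts[ok,0],1)
print('needle n',ok.sum(),len(pts),'slope ang',np.arctan(f[0]).round(3),'y at z70',np.polyval(f,70).round(1),'tip y(r150)',np.polyval(f,70+150*np.cos(np.arctan(f[0]))).round(1),'rms',(pts[ok,0]-np.polyval(f,pts[ok,1])).std().round(2))
E
python3 nd.py teal; python3 nd.py grey
```

```text
mark px [362.93 180.11] r 168.5 ang 0.049 tilt 0.299
 mark rows [[-41.0, 250.5], [-39.1, 246.5], [-37.0, 242.4], [-35.7, 238.4], [-35.7, 234.8], [-35.3, 231.1]]
needle n 24 24 slope ang -0.25 y at z70 -41.0 tip y(r150) -78.0 rms 0.21
mark px [213.53 259.19] r 172.1 ang -0.095 tilt 0.155
 mark rows [[-63.0, 253.1], [-62.5, 249.5], [-61.7, 245.7], [-61.2, 242.0], [-61.1, 238.4], [-60.9, 234.8]]
needle n 24 24 slope ang -0.25 y at z70 -44.4 tip y(r150) -81.5 rms 0.26
```

```bash
cat > tip.py <<'E'
from h import *
m=np.load('m.npz'); s=cap('scene'); gray=(s['image'].astype(float).sum(2)/3).astype(np.float32)
for n,y0 in(('teal',-41.),('grey',-44.4)):
    Rm=m[n+'R'];o=m[n+'o']; C=np.array(s['pose'])[:3,3]; v=Rm.T@(o+Rm@[81,-45,220.]-C); print(n,'dy/dx dz/dx',(v[1:]/v[0]).round(2))
    for r in range(110,172,4):
        out=[]
        for off in (-14,-10,-7,-4,-2,0,2,4,7,10,14):
            W=Rm@[81,y0-r*np.sin(.25)+off,70+r*np.cos(.25)]+o; p=proj(s,W)[0].astype(np.float32)
            out.append(int(cv2.remap(gray,p[:1].reshape(1,1),p[1:].reshape(1,1),cv2.INTER_LINEAR)[0,0]))
        print(r,round(70+r*np.cos(.25)),out)
E
python3 tip.py
```

```text
teal dy/dx dz/dx [-0.68  0.94]
110 177 [86, 86, 82, 59, 45, 38, 47, 59, 75, 87, 82]
114 180 [86, 86, 79, 58, 45, 36, 44, 54, 66, 72, 72]
118 184 [84, 85, 79, 57, 43, 35, 42, 52, 64, 71, 69]
122 188 [88, 89, 82, 61, 45, 39, 46, 61, 75, 79, 81]
126 192 [97, 99, 93, 72, 47, 44, 51, 73, 89, 95, 99]
130 196 [110, 110, 105, 85, 57, 53, 60, 84, 102, 108, 111]
134 200 [116, 116, 109, 86, 62, 57, 69, 93, 112, 116, 118]
138 204 [118, 116, 110, 80, 59, 53, 72, 95, 116, 118, 116]
142 208 [117, 115, 108, 76, 58, 48, 71, 94, 117, 119, 116]
146 211 [111, 109, 107, 81, 63, 51, 71, 93, 118, 121, 117]
150 215 [112, 113, 112, 96, 86, 80, 92, 106, 119, 120, 117]
154 219 [116, 119, 117, 112, 108, 107, 110, 115, 117, 118, 115]
158 223 [118, 117, 117, 117, 117, 114, 113, 115, 116, 116, 115]
162 227 [119, 118, 118, 117, 116, 115, 114, 114, 116, 116, 114]
166 231 [119, 116, 118, 117, 117, 116, 116, 115, 115, 115, 115]
170 235 [118, 117, 116, 116, 115, 115, 115, 115, 115, 115, 115]
grey dy/dx dz/dx [-0.22  1.19]
110 177 [84, 84, 84, 68, 49, 41, 51, 62, 68, 70, 83]
114 180 [84, 85, 84, 71, 52, 42, 48, 62, 66, 70, 80]
118 184 [83, 84, 83, 72, 49, 41, 46, 54, 61, 64, 70]
122 188 [83, 84, 83, 66, 49, 43, 51, 59, 62, 66, 68]
126 192 [88, 89, 89, 73, 49, 46, 60, 71, 72, 77, 82]
130 196 [96, 97, 95, 76, 56, 45, 65, 80, 84, 86, 90]
134 200 [81, 81, 80, 66, 48, 43, 53, 68, 89, 102, 102]
138 204 [59, 61, 60, 51, 41, 31, 37, 52, 85, 113, 114]
142 208 [55, 54, 56, 47, 39, 34, 35, 45, 81, 113, 117]
146 211 [57, 61, 61, 55, 45, 38, 39, 46, 75, 110, 118]
150 215 [81, 87, 88, 82, 74, 59, 42, 43, 63, 101, 119]
154 219 [108, 111, 111, 110, 106, 95, 77, 54, 60, 99, 118]
158 223 [117, 117, 115, 116, 117, 114, 100, 70, 56, 94, 119]
162 227 [116, 115, 115, 117, 118, 116, 106, 84, 58, 92, 119]
166 231 [116, 116, 117, 120, 119, 119, 110, 90, 59, 82, 118]
170 235 [115, 115, 117, 120, 119, 119, 116, 105, 66, 72, 116]
```

```bash
python3 - <<'E'
from h import *
m=np.load('m.npz'); t=cap('top'); im=t['image'].astype(float); C=np.array(t['pose'])[:3,3]
for n,(x0,y0,x1,y1) in(('teal',(219,160,233,180)),('grey',(375,168,390,184))):
    Rm=m[n+'R'];o=m[n+'o']
    b,g,r=[im[y0:y1,x0:x1,i] for i in range(3)]; w=np.clip(r-np.maximum(b,g)-12,0,None)
    ys,xs=np.mgrid[y0:y1,x0:x1]; cen=np.array([(xs*w).sum(),(ys*w).sum()])/w.sum()
    print(n,cen.round(2),'n',(w>0).sum(),'local @225,235,245',[((onz(t,[cen],z)-o)@Rm)[0,:2].round(1).tolist() for z in(225,235,245)])
    d=np.c_[xs[w>15],ys[w>15]]; L=(onz(t,d,235)-o)@Rm; print(L[:,:2].round(0).tolist())
    # pad check
    print(w.round(0).astype(int).max(1))
E
```

```text
teal [225.39 169.  ] n 39 local @225,235,245 [[80.5, -33.9], [79.6, -35.6], [78.6, -37.4]]
[[88.0, -31.0], [89.0, -34.0], [90.0, -37.0], [85.0, -32.0], [86.0, -35.0], [87.0, -38.0], [81.0, -30.0], [82.0, -33.0], [83.0, -36.0], [84.0, -39.0], [78.0, -32.0], [79.0, -34.0], [80.0, -37.0], [81.0, -40.0], [74.0, -30.0], [75.0, -33.0], [76.0, -36.0], [77.0, -39.0], [78.0, -42.0], [71.0, -31.0], [72.0, -34.0], [73.0, -37.0], [74.0, -40.0], [69.0, -35.0], [70.0, -38.0], [71.0, -41.0]]
[ 0  0  0  0  0 13 45 68 74 69 74 68 43  8  0  0  0  0  0  0]
grey [382.04 175.28] n 31 local @225,235,245 [[80.4, -63.3], [78.5, -61.9], [76.7, -60.4]]
[[89.0, -59.0], [89.0, -62.0], [86.0, -60.0], [86.0, -63.0], [87.0, -66.0], [82.0, -58.0], [82.0, -61.0], [83.0, -64.0], [79.0, -58.0], [79.0, -62.0], [80.0, -65.0], [75.0, -59.0], [76.0, -62.0], [77.0, -65.0], [72.0, -57.0], [72.0, -60.0], [73.0, -63.0], [74.0, -66.0], [69.0, -61.0], [70.0, -64.0]]
[ 0  0  0  0 21 39 44 49 52 47 29  5  0  0  0  0]
```

```bash
python3 -m jog '[0,0,4,0,0,0, 0,0,8,0,0,0, 0,0,12,0,0,0, 0,0,16,0,0,0, 0,0,20,0,0,0, 0,0,24,0,0,0, 0,0,28,0,0,0, 0,0,32,0,0,0, 0,0,32,0,0,0, 0,0,32,0,0,0, 0,0,32,0,0,0]'; python3 nd.py teal;python3 go.py 564 334.5 86 70.65
```

```text
time_s: 5.32
eef_pos: [562.9, 337.3, 94.6]
eef_rot: [[0.332, 0.943, 0.0], [0.943, -0.332, 0.001], [0.001, 0.0, -1.0]]
ft_force: [0.0, 3.5, 4.0]
gripper_width: 0.3
mark px [363.02 180.06] r 168.6 ang 0.05 tilt 0.3
 mark rows [[-40.8, 250.5], [-38.4, 246.3], [-36.9, 242.3], [-35.2, 238.3], [-35.9, 234.8], [-35.4, 231.1], [-33.6, 227.0], [-31.8, 222.8]]
needle n 24 24 slope ang -0.141 y at z70 -40.9 tip y(r150) -62.0 rms 0.14
t 5.42 shift [-2.2  1.9  8.7] rot [ 0.01 -0.04 -0.02] F [0.2  4.65 4.71] pos [562.9 337.2  94.7]
```

```bash
python3 -m jog '[0,0,3,0,0,0, 0,0,6,0,0,0, 0,0,9,0,0,0, 0,0,12,0,0,0, 0,0,13,0,0,0, 0,0,13,0,0,0, 0,0,13,0,0,0]'; python3 nd.py teal;python3 -c "
from h import *
i=cap('scene','s3.png')['image'];cv2.imwrite('pics/z4.png',np.clip(cv2.resize(i[165:240,320:400],None,fx=7,fy=7,interpolation=cv2.INTER_CUBIC)*1.5,0,255).astype(np.uint8))"
```

```text
time_s: 6.0
eef_pos: [562.8, 336.9, 81.6]
eef_rot: [[0.332, 0.943, 0.0], [0.943, -0.332, 0.0], [0.0, 0.0, -1.0]]
ft_force: [-0.2, 2.9, 6.5]
gripper_width: -0.2
mark px [362.97 180.06] r 168.7 ang 0.049 tilt 0.299
 mark rows [[-41.3, 250.6], [-38.7, 246.4], [-36.7, 242.3], [-35.4, 238.4], [-35.5, 234.8], [-35.5, 231.1], [-33.7, 227.0], [-32.2, 222.9]]
needle n 24 24 slope ang -0.018 y at z70 -40.4 tip y(r150) -43.1 rms 0.15
```

View pics/z4.png

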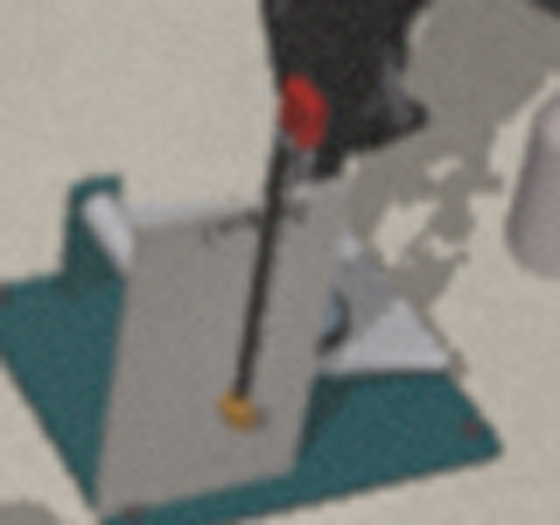

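The needle tip at zoom (282,145) stands about at the left edge of the red tab, whose lower edge runs roughly from 287 to 320. About 4 mm more at the pad is needed, then I'll look again.

```bash
python3 -m jog '[0,0,2,0,0,0, 0,0,4,0,0,0, 0,0,4,0,0,0, 0,0,4,0,0,0]'; python3 nd.py teal;python3 -c "
from h import *
i=cap('scene','s4.png')['image'];cv2.imwrite('pics/z5.png',np.clip(cv2.resize(i[170:200,345:380],None,fx=16,fy=16,interpolation=cv2.INTER_CUBIC)*1.6,0,255).astype(np.uint8))"
```

```text
time_s: 6.48
eef_pos: [562.7, 336.5, 77.5]
eef_rot: [[0.332, 0.943, -0.0], [0.943, -0.332, -0.001], [-0.001, -0.0, -1.0]]
ft_force: [-1.6, 0.7, 7.3]
gripper_width: -0.2
mark px [362.95 180.06] r 168.7 ang 0.049 tilt 0.299
 mark rows [[-41.6, 250.7], [-39.0, 246.5], [-37.0, 242.4], [-35.6, 238.4], [-35.4, 234.7], [-35.3, 231.1], [-33.4, 226.9], [-32.2, 222.9]]
needle n 24 24 slope ang 0.023 y at z70 -40.3 tip y(r150) -36.9 rms 0.15
```

View pics/z5.png

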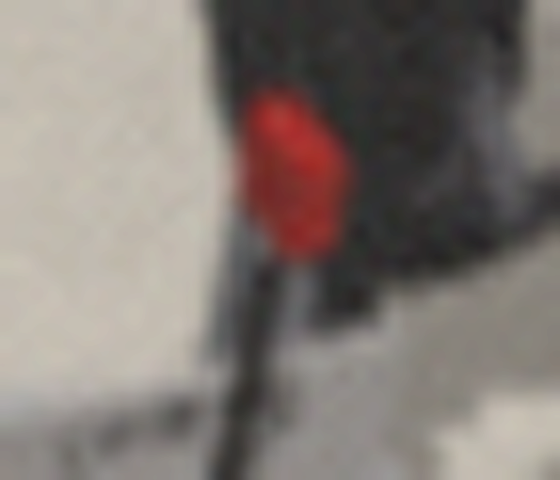

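```bash
python3 - <<'E'
from h import *
m=np.load('m.npz'); Rm=m['tealR'];o=m['tealo']
s=cap('scene'); im=s['image'].astype(float); w=(im[...,2]-np.maximum(im[...,0],im[...,1]))
for y in range(174,190): print(y,w[y,356:370].astype(int))
def tp(px,x):
    oo,v=rays(s,px);ol=Rm.T@(oo-o);vl=v@Rm; return (ol+vl*((x-ol[0])/vl[:,0])[:,None])[:,1:].round(1).tolist()
for y in range(180,186):
    a=w[y,356:370]; j=np.where(a>45)[0]; R=356+j[-1]+(a[j[-1]]-45)/(a[j[-1]]-a[j[-1]+1]); L=356+j[0]-(a[j[0]]-45)/(a[j[0]]-a[j[0]-1])
    print(y,round(L,2),round(R,2),[tp([(L,y),(R,y)],x) for x in(81,84,87)])
E
```

```text
174 [ 5  5  0  1  1  2  1  2  1 -1  0  0 -1  0]
175 [ 3  4  2 -1  6 19 22 15  3 -1 -2  2  1 -1]
176 [ 4  2  2  1 23 47 54 42 19  0  1 -1  2  1]
177 [ 5  5  1  4 36 65 75 67 43 15 -2 -2  0  1]
178 [ 3  3  1  7 37 54 70 74 66 41 10  0 -1 -1]
179 [ 5  3  3 13 35 50 56 67 74 64 29  1  1 -1]
180 [ 4  5  6 16 36 45 46 60 67 65 35  6  0 -1]
181 [ 5  5  7 16 35 45 47 49 56 55 32  5  0 -1]
182 [ 5  4  4 13 31 43 43 49 55 51 24  3  0  1]
183 [ 3  5  2  4 19 34 47 54 56 50 17  1  0  0]
184 [ 5  3  2  1  4 19 41 56 59 45 18 -3  0  1]
185 [ 4  4  4  0 -3  7 33 47 41 31  7 -5  1  0]
186 [ 3  3  2  1 -3  2 14 18 14  7  0 -1  2  0]
187 [ 4  3  2  1  0 -1 -1  0 -1  1  0 -1  0  2]
188 [ 5  3  2 -1  0  1 -1 -1 -1  0 -2  3  2  3]
189 [ 5  4  1 -2  0 -1  1  0  0  2  3  2  1  3]
180 361.0 365.67 [[[-43.3, 240.3], [-27.7, 236.5]], [[-45.3, 243.0], [-29.8, 239.2]], [[-47.3, 245.7], [-31.9, 242.0]]]
181 361.0 365.43 [[[-42.6, 236.5], [-27.8, 232.9]], [[-44.7, 239.2], [-29.9, 235.6]], [[-46.7, 242.0], [-32.0, 238.4]]]
182 362.33 365.22 [[[-37.5, 231.6], [-27.8, 229.2]], [[-39.6, 234.4], [-29.9, 232.0]], [[-41.6, 237.1], [-32.0, 234.8]]]
183 361.85 365.15 [[[-38.5, 228.2], [-27.4, 225.4]], [[-40.6, 231.0], [-29.5, 228.2]], [[-42.6, 233.7], [-31.6, 231.0]]]
184 362.27 365.0 [[[-36.5, 224.0], [-27.2, 221.7]], [[-38.5, 226.8], [-29.3, 224.5]], [[-40.6, 229.6], [-31.4, 227.3]]]
185 362.86 363.33 [[[-33.8, 219.6], [-32.2, 219.2]], [[-35.9, 222.4], [-34.3, 222.0]], [[-37.9, 225.3], [-36.4, 224.9]]]
```

The close view shows the needle tip meeting the tab's lower edge near zoom (270,258). The tab stands about 6 mm proud of the needle plane, so parallax makes it look further right. With that corrected the mark is at about 0.277–0.283 rad and the plate is now at 0.273. I'll add half a millimetre, hold, then lift clear.

```bash
python3 -m jog '[0,0,0.5,0,0,0, 0,0,0.5,0,0,0, 0,0,0.5,0,0,0, 0,0,0.5,0,0,0, 0,0,0.5,0,0,0, 0,0,0.5,0,0,0, 0,0,0.5,0,0,0, 0,0,0.5,0,0,0, 0,0,0.5,0,0,0, 0,0,0.5,0,0,0, 0,0,0.5,0,0,0, 0,0,0.5,0,0,0]'; python3 nd.py teal
```

```text
time_s: 7.68
eef_pos: [562.8, 336.5, 77.1]
eef_rot: [[0.332, 0.943, -0.0], [0.943, -0.332, -0.001], [-0.001, 0.0, -1.0]]
ft_force: [-2.1, 0.6, 8.1]
gripper_width: -0.2
mark px [362.94 180.06] r 168.7 ang 0.049 tilt 0.299
 mark rows [[-41.5, 250.6], [-39.1, 246.5], [-37.1, 242.4], [-35.6, 238.4], [-35.6, 234.8], [-35.3, 231.1], [-33.5, 226.9]]
needle n 24 24 slope ang 0.031 y at z70 -40.6 tip y(r150) -36.0 rms 0.2
```

```bash
python3 -m jog '[0,0,-15,0,0,0, 0,0,-45,0,0,0, 0,0,-85,0,0,0, 0,0,-125,0,0,0, 0,0,-165,0,0,0, 0,0,-205,0,0,0, 0,0,-245,0,0,0, 0,0,-263,0,0,0, 0,0,-263,0,0,0, 0,0,-263,0,0,0, 0,0,-263,0,0,0]'; python3 nd.py teal; python3 go.py 554 -145 340 75.5
```

```text
time_s: 8.7
eef_pos: [562.5, 336.1, 339.3]
eef_rot: [[0.332, 0.943, -0.001], [0.943, -0.332, -0.001], [-0.001, -0.001, -1.0]]
ft_force: [0.3, -0.3, -1.3]
gripper_width: 0.1
mark px [362.81 180.08] r 168.7 ang 0.046 tilt 0.296
 mark rows [[-41.7, 250.7], [-39.9, 246.7], [-37.4, 242.5], [-36.1, 238.5], [-35.9, 234.9], [-35.5, 231.1]]
needle n 24 24 slope ang -0.25 y at z70 -41.0 tip y(r150) -78.1 rms 0.21
t 8.8 shift [-456.8  151.8   -0.7] rot [-0.08  0.1  -4.89] F [0.07 0.45 0.25] pos [562.5 336.2 338.6]
```

The teal plate is back at rest (needle at -0.250) and the mark hasn't moved. On to grey.

```bash
python3 -m jog '[-38,13,0,0,0,0, -76,25,0,0,0,0, -114,38,0,0,0,0, -152,51,0,0,0,0, -190,63,0,0,0,0, -228,76,0,0,0,0, -266,89,0,0,0,-2, -304,101,0,0,0,-5, -342,114,0,0,0,-5, -380,127,0,0,0,-5, -418,139,0,0,0,-5, -457,152,0,0,0,-5, -457,152,0,0,0,-5, -457,152,0,0,0,-5, -457,152,0,0,0,-5, -457,152,0,0,0,-5]'; python3 go.py 554 -145 126 75.5
```

```text
time_s: 10.13
eef_pos: [554.5, -143.4, 339.4]
eef_rot: [[0.247, 0.969, -0.001], [0.969, -0.247, 0.001], [0.0, -0.001, -1.0]]
ft_force: [-0.1, 0.2, 0.4]
gripper_width: -0.1
t 10.13 shift [-1.800e+00  1.000e-01  2.134e+02] rot [-0.06 -0.02  0.21] F [-0.11  0.18  0.4 ] pos [ 554.5 -143.4  339.4]
```

```bash
python3 -m jog '[0,0,40,0,0,0, 0,0,80,0,0,0, 0,0,120,0,0,0, 0,0,160,0,0,0, 0,0,190,0,0,0, -1,0,208,0,0,0, -1,0,213,0,0,0, -1,0,213,0,0,0, -1,0,213,0,0,0, -1,0,213,0,0,0]'; python3 -c "
from h import *
i=cap('scene','s5.png')['image'];cv2.imwrite('pics/z6.png',np.clip(cv2.resize(i[190:320,170:310],None,fx=4,fy=4,interpolation=cv2.INTER_CUBIC)*1.5,0,255).astype(np.uint8))"; python3 go.py 554 -145 95 75.5
```

```text
time_s: 10.97
eef_pos: [555.4, -145.3, 128.5]
eef_rot: [[0.248, 0.969, 0.002], [0.969, -0.248, -0.0], [0.0, 0.002, -1.0]]
ft_force: [0.8, 0.2, -0.1]
gripper_width: -0.1
t 11.02 shift [ 0.2 -1.4 33.5] rot [ 0.14 -0.    0.13] F [-0.28  0.44  0.63] pos [ 555.3 -145.5  128.5]
```

View pics/z6.png

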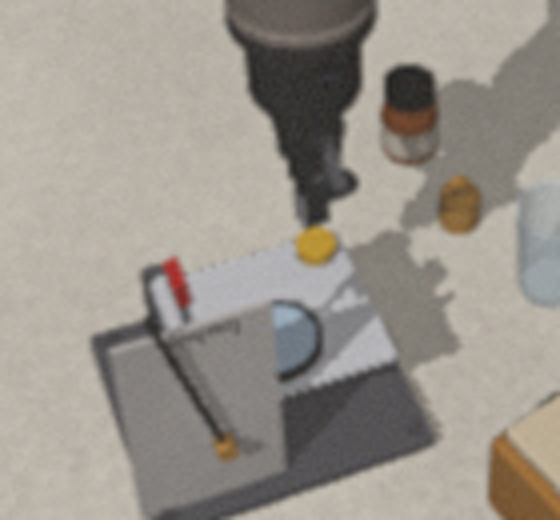

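```bash
cat > red.py <<'E'
from h import *
m=np.load('m.npz'); Rm=m['greyR'];o=m['greyo']
s=cap('scene'); im=s['image'].astype(float); w=(im[...,2]-np.maximum(im[...,0],im[...,1]))
x0=206
for y in range(252,272): print(y,w[y,x0:x0+16].astype(int))
def tp(px,x):
    oo,v=rays(s,px);ol=Rm.T@(oo-o);vl=v@Rm; return (ol+vl*((x-ol[0])/vl[:,0])[:,None])[:,1:].round(1).tolist()
for y in range(255,271):
    a=w[y,x0:x0+16]; j=np.where(a>28)[0]
    if len(j)<2: continue
    R=x0+j[-1]+(a[j[-1]]-28)/(a[j[-1]]-a[j[-1]+1]); L=x0+j[0]-(a[j[0]]-28)/(a[j[0]]-a[j[0]-1])
    print(y,round(L,2),round(R,2),tp([(L,y),((L+R)/2,y),(R,y)],87))
E
python3 red.py; python3 nd.py grey
```

```text
252 [5 5 5 4 3 4 5 3 5 5 4 4 5 5 5 5]
253 [ 5  4  4  4  4  5  5 11  9  4  4  4  5  5  2  4]
254 [ 4  4  4  4  6 14 22 33 23  7  3  5  5  5  4  3]
255 [ 5  4  4  3 16 41 59 65 37 10  4  4  3  2  3  5]
256 [ 4  2  3  2 27 62 78 76 51 19  5  3  3  5  4  2]
257 [ 2  1 -1  1 18 53 75 76 64 32  7  4  3  4  2  1]
258 [ 1  0  0 -1  5 31 67 79 70 43 11  1  0  0 -1 -1]
259 [ 2 -2 -1 -2 -3 10 50 75 75 56 23 -1 -5 -3 -3 -3]
260 [ 0  0  0 -3 -4  6 39 75 76 64 30  2 -4 -2 -4  1]
261 [ 3 -2 -3 -3 -2  3 30 65 71 59 31  8 -2 -3 -1 -2]
262 [ 1 -2  0  0 -4 -1 11 41 55 55 34 13  0 -4 -1 -2]
263 [ 2  1 -2  0 -3 -3  3 22 47 54 44 18 -1 -4 -2  1]
264 [ 5  1 -2 -2 -1 -3  0 16 41 55 48 23  3 -3 -2 -2]
265 [ 2  1  0 -1 -2 -3 -2 10 32 52 46 23  4 -1 -2 -1]
266 [ 3  2  0 -2 -1 -2 -1  2 19 39 26 11 -1 -4 -3 -3]
267 [ 5  2  0 -1 -1 -2 -3  0  3  6  4  0 -3 -1 -2 -3]
268 [ 3  2  1  0  0 -2 -2 -3 -2 -1 -3 -1 -2 -3 -1 -2]
269 [ 2  0  1  0 -1  0 -2 -2 -1 -2  0 -2 -2  0  0  1]
270 [ 1  2  0  0  0 -2 -1 -1 -1 -1  1 -1  1  2  3  2]
271 [ 2  1  2  2  0 -2 -1 -1  0  1  2  2  4  2  3  2]
255 210.48 214.33 [[-68.0, 265.0], [
[... 251 characters left out ...]
[-67.1, 251.1], [-62.2, 248.8], [-57.3, 246.5]]
260 211.67 216.07 [[-67.0, 247.6], [-62.0, 245.3], [-57.1, 243.0]]
261 211.93 216.13 [[-66.7, 244.0], [-62.0, 241.8], [-57.2, 239.6]]
262 212.57 216.29 [[-65.6, 240.0], [-61.4, 238.1], [-57.2, 236.1]]
263 213.24 216.62 [[-64.4, 236.0], [-60.6, 234.2], [-56.8, 232.3]]
264 213.48 216.8 [[-64.2, 232.4], [-60.4, 230.6], [-56.6, 228.8]]
265 213.82 216.78 [[-63.8, 228.6], [-60.4, 227.0], [-57.0, 225.4]]
mark px [213.53 259.2 ] r 172.1 ang -0.095 tilt 0.155
 mark rows [[-62.4, 256.2], [-62.9, 253.1], [-62.6, 249.5], [-61.8, 245.7], [-61.3, 242.0], [-61.0, 238.4], [-60.9, 234.8]]
needle n 24 24 slope ang -0.252 y at z70 -44.2 tip y(r150) -81.6 rms 0.27
```

The gripper at zoom (315,215) is just above the yellow pad at (316,245), and mark and needle are both clear. The grey mark is at about 0.145 rad.

```bash
python3 -m jog '[0,0,5,0,0,0, 0,0,10,0,0,0, 0,0,15,0,0,0, 0,0,20,0,0,0, 0,0,24,0,0,0, 0,0,28,0,0,0, 0,0,31,0,0,0, 0,0,31,0,0,0, 0,0,31,0,0,0, 0,0,31,0,0,0]'; python3 nd.py grey | tail -1;python3 go.py 554 -145 91 75.5
```

```text
time_s: 12.0
eef_pos: [554.4, -145.5, 96.0]
eef_rot: [[0.248, 0.969, 0.0], [0.969, -0.248, 0.0], [0.0, 0.0, -1.0]]
ft_force: [-0.4, 3.6, 3.5]
gripper_width: -0.3
needle n 24 24 slope ang -0.149 y at z70 -44.4 tip y(r150) -66.7 rms 0.18
t 12.1 shift [ 0.5 -0.6  5.1] rot [ 0.02 -0.    0.12] F [-0.61  4.4   3.26] pos [ 554.4 -145.6   96.1]
```

```bash
python3 -m jog '[0,0,2,0,0,0, 0,0,4,0,0,0, 0,0,4,0,0,0, 0,0,4,0,0,0]'; python3 nd.py grey|tail -1;python3 -c "
from h import *
i=cap('scene','s6.png')['image'];cv2.imwrite('pics/z7.png',np.clip(cv2.resize(i[245:280,195:235],None,fx=14,fy=14,interpolation=cv2.INTER_CUBIC)*1.5,0,255).astype(np.uint8))"
```

```text
time_s: 12.43
eef_pos: [554.5, -145.6, 91.8]
eef_rot: [[0.248, 0.969, 0.0], [0.969, -0.248, 0.0], [0.0, 0.0, -1.0]]
ft_force: [-0.0, 4.3, 4.9]
gripper_width: 0.0
needle n 24 24 slope ang -0.11 y at z70 -44.2 tip y(r150) -60.6 rms 0.25
```

View pics/z7.png

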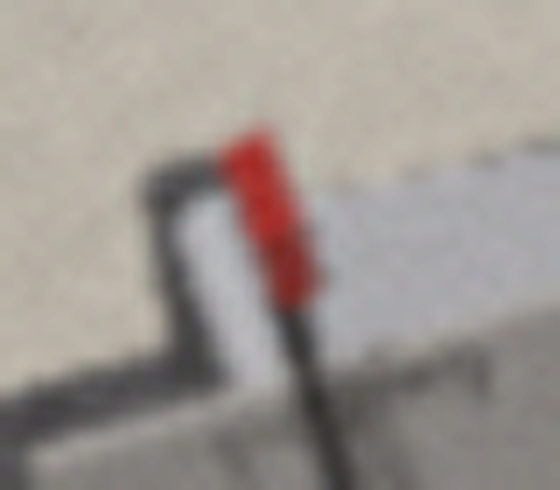

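The needle meets the middle of the tab's lower edge, near zoom (293,308). Tilt is 0.140. I'll hold with a slight addition, then release.

```bash
python3 -m jog '[0,0,0.4,0,0,0, 0,0,0.4,0,0,0, 0,0,0.4,0,0,0, 0,0,0.4,0,0,0, 0,0,0.4,0,0,0, 0,0,0.4,0,0,0, 0,0,0.4,0,0,0, 0,0,0.4,0,0,0, 0,0,0.4,0,0,0, 0,0,0.4,0,0,0, 0,0,0.4,0,0,0, 0,0,0.4,0,0,0]'; python3 nd.py grey|tail -1
python3 -m jog '[0,0,-15,0,0,0, 0,0,-45,0,0,0, 0,0,-85,0,0,0, 0,0,-125,0,0,0, 0,0,-165,0,0,0, 0,0,-205,0,0,0, 0,0,-245,0,0,0, 0,0,-250,0,0,0, 0,0,-250,0,0,0, 0,0,-250,0,0,0, 0,0,-250,0,0,0, 0,0,-250,0,0,0, 0,0,-250,0,0,0]'; python3 nd.py grey|tail -1;python3 nd.py teal|tail -1; python3 -c "
from h import *
cap('scene','s7.png')"
```

```text
time_s: 13.58
eef_pos: [554.4, -145.6, 91.5]
eef_rot: [[0.248, 0.969, 0.0], [0.969, -0.248, 0.0], [0.0, 0.0, -1.0]]
ft_force: [1.7, 3.4, 5.9]
gripper_width: -0.2
needle n 24 24 slope ang -0.105 y at z70 -44.3 tip y(r150) -60.0 rms 0.16
time_s: 14.77
eef_pos: [553.9, -145.7, 340.2]
eef_rot: [[0.248, 0.969, -0.002], [0.969, -0.248, 0.001], [0.0, -0.002, -1.0]]
ft_force: [-0.5, 0.1, 1.2]
gripper_width: 0.1
needle n 24 24 slope ang -0.251 y at z70 -44.3 tip y(r150) -81.6 rms 0.25
needle n 24 24 slope ang -0.25 y at z70 -41.0 tip y(r150) -78.1 rms 0.22
```

View pics/s7.png

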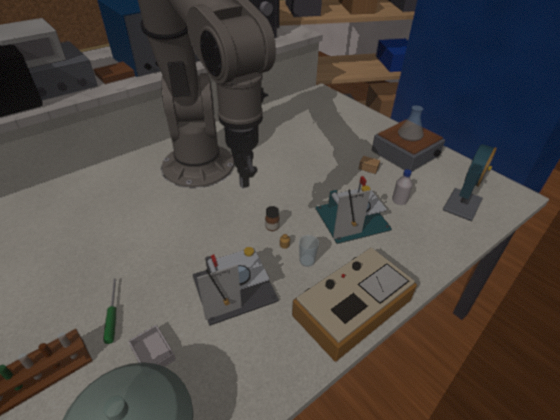

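The gripper hangs clear at (245,175). Both needles are at rest, near (352,205) and (220,287), and the loose things (jar at 272,218, beaker at 307,250, bottle at 403,188) stand where they were. Handing in.

```bash
python3 -c "
from rig import ticket; print(ticket.hand_in())"
```

```text
the job is handed in; nothing more can be done
None
```

I pressed the teal pad and then the grey one with the shut fingertips, held each for over a second with the pointer on its red mark by my measurements, and let go. The job was handed in at about 15 s and gave no verdict.

| Mount | Plate tilt while held (rad) | Mark position, my estimates (rad) | Needle angle after release (rad; at rest −0.25) |
|---|---|---|---|
| Teal | 0.273–0.281 | 0.275–0.283 | −0.250 |
| Grey | 0.140–0.145 | 0.135–0.149 | −0.251 |

- **Teal mark:** my estimates disagreed at first. The raw single-view values came out at 0.29–0.30 before I corrected for a 4 mm error in my mount pose and for the tab standing proud of the needle. Even at 0.30 the pointer would have been about 3 mm off at the final hold, inside the 4.5 mm limit, though about 4 mm off when I first reached it.
- **Grey mark:** the close-up picture showed the needle meeting the middle of the tab's lower edge.
- **Last picture:** both plates were at rest, the loose things looked unmoved by eye, and the gripper was clear above the bench. I re-measured the teal mark after release and it had not moved; I did not re-measure the grey one.

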